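# Index the splined lever onto the cam vise and clamp the blank

## Robot

A 6-joint arm with a two-finger parallel gripper is mounted at the origin on a cart in front of the work surface, level with it; the furniture and walls round the work are solid. World frame = base frame: x ahead of the robot, y to its left, z up, the work surface at z = 0. Lengths are in m, angles in rad, forces in N, time in s.
With the tool pointing down it reaches from about 0.325 to 0.775 m from the base axis. Payload 5.5 kg.
Tool frame: the origin (TCP) lies between the finger pads; the fingertips stand 8 mm ahead of it and the grasp point (between the pads) lies 11 mm behind it (tcp_to_tips is the distance from the TCP to the fingertips, in m); z points along the fingers, y is the line along which they close (so a half turn about z gives the same grasp; the last joint's range is limited). The gripper opens to 88 mm and grips with 3 to 60 N. Pads are 20 mm wide; open, the fingers measure 115 mm over their backs; the gripper's body (75 mm by 178 mm) begins 61 mm behind the grasp point.
Start: joints at [1.091, 0.091, 1.231, -0, 1.82, -0.057], TCP at [0.246, 0.547, 0.231] pointing down, gripper open.
Joint ranges: [-2.87, 2.87], [-0.86, 2.18], [0.17, 2.46], [-1.51, 4.65], [0.06, 2.69], [-2.65, 2.65]. Speed limits (rad/s): [2.57, 2.57, 3.01, 3.14, 3.14, 3.14].

## Interface

Orientations are given as a unit quaternion [w, x, y, z].
In Python, from bench import * gives the robot as it stands. Calls block until the motion is done:
- move_to(position, orientation): joint-space move of the TCP to a pose.
- move_l(position, speed=0.15, orientation=None): straight line of the TCP; orientation=None keeps the orientation; speed is the mean speed in m/s.
- movej(angles): joint-space move.
- gripper_open() and close(): open the fingers fully, or close them until they stop; the grip force is fixed at half the most.
- hold(seconds).
- inverse_kinematics(position, orientation): joint angles nearest the present ones, or None.
- state(): the state.
- get_image(name): name is "scene" or "top" or "wrist"; returns a dict with "frame" (420x560x3 uint8, blue, green, red), "depth" (420x560 float32, m along the optical axis (not along the pixel's ray), 0 where there is no reading), "camera_matrix" (3x3 intrinsics, pixels), "view" (4x4, takes a point from world to camera coordinates). Camera axes: x right, y up, looking along -z (the intrinsics and any distortion apply to the point x, -y, -z); pixel columns grow to the right and rows downward; lengths in m; the calibration is good to about 2 mm. The wrist camera is an equidistant fisheye: a pixel r from the principal point sees the ray r / f radians off the axis. A picture is of the moment at which its call begins.
A pose or a line that the arm cannot do raises IKError and nothing moves.
- job_done(): hands the job in; it is judged then, once.
The state is a dict: "time": time; "joint_pos": joint angles; "dq": joint speeds; "joint_torque": joint torques, N m; "ee_pos": TCP position; "ee_rot": TCP orientation; "ft_force": force on the tool from outside, world axes, zero at the start; "moment": the same for the moment, N m; "finger_gap": finger opening in m; "finger_force": force on a finger pad.
Only numpy, scipy, OpenCV 4.12 (cv2) and the standard library are available. Lean on these libraries where they do the work, as an engineer would, in place of code of your own. Each camera call takes 0.05 s, during which the arm holds its last target. There are 200 camera calls.

## Task

Fit the red-handled lever to the shaft of the cam vise: pressing only lightly, never forcing it, feel for an angle at which the splines mesh and slide the hub fully home on the shoulder. Then swing the lever clockwise (seen from above) until the jaws grip the wooden blank firmly without crushing it; choose the splines so that the lever ends up on the side of the shaft away from the blank. Let go of it and leave the other things on the bench where they are.

Things in the scene. Friction and masses are not known exactly. Their poses are not given: they have to be found in the camera images.
- lever: Loose clamping lever, 0.3 to 0.45 kg, lying on its hub. Origin: centre of the hub's underside; z up along the bore, x along the arm to the handle. Steel hub 39 mm across, 36 mm high, with two milled flats facing +y and -y, 42 mm apart, 26 mm wide in x, full height: grip it there. Arm 17 mm wide, 8 to 30 mm above the underside. Red handle from x = 74 to 128 mm, 17 to 21 mm thick, centre line level.
- handle (a point): Grip point on the centre line of the lever's red handle, 100 mm from the hub's axis, 24 mm above the hub's underside. Axes as the lever's. On the bench beside the lever lie fixed steel bars, 12 mm high, under its handle at some angles.
- bore (a point): Centre of the bore's upper mouth, 36 mm above the hub's underside. The bore goes right through: six straight slots about 7 mm wide, one centred on the arm's direction (+x), the others every 60 deg; the six inner teeth between them reach in to 10.0 mm from the axis.
- vise: Green cam vise bolted to the bench, place and yaw vary. Origin: on the upright shaft's axis at bench height; z up, +y to the jaws and the blank. 130 mm wide over its bolted lugs, y = -46 to +186 mm. Cam housing under the shaft 72 x 76 mm, top at z = 60; jaws below 53 mm, so the seated lever passes over jaws and blank.
- shaft_shoulder (a point): Centre of the top of the shoulder, 39 mm across, on the shaft axis 66 mm above the vise's origin: the hub's underside must come to rest here. Axes as the vise's. The hub has about 1 mm play on the shaft.
- spline_top (a point): On the shaft axis, 86 mm above the vise's origin (axes as the vise's): square upper ends of six spline teeth 5 mm wide, 26 mm over the teeth, that run down to the shoulder. Above it a plain nose, 17.6 mm thick to z = 93, tapering to 12 mm at z = 98, centres the hub. The teeth's angle varies over the whole 60 deg pitch and is not measured; they mesh within about 5 deg.
- shaft_turn (a point): On the shaft axis, 98 mm above the vise's origin. The shaft is stiff (about 0.25 N m): a hub turned on top of it under 10 N does not turn it, and let go it still holds some 28 N at the jaws. It grips after 0.6 to 1.9 rad clockwise from above; then a tooth points about to the vise's -y (0 to 20 deg past it). An arm put on at +5 to -55 deg (anticlockwise from the vise's +x) ends near -y, at +5 to +65 deg 60 deg short of it.
- back_jaw: Fixed jaw of the vise, 74 mm wide, up to 52 mm above the bench. Origin and axes: the vise's; its steel face, which looks to -y, stands at y = 139 mm. The moving jaw (not measured) comes from -y, 9 mm per rad of the shaft, and presses the blank against it: 12 N is firm, 200 N crushes. 2.5 N across the handle 100 mm from the axis only turns the shaft, 8 N gives some 60 N at the jaws.
- blank: Eight-sided sawn wooden cup blank, 67 x 59 x 36 mm (x, y, z of its frame), 0.07 kg. Origin: centre of its underside. It stands loose on the vise's bed, 18 mm above the bench, 1 to 4 mm from the fixed jaw and 1 to 14 mm from the moving one, which grip it across its 59 mm.
- cup: Bystander: small turned wooden cup, 66 mm across, 68 mm high; origin at the centre of its foot.
- oilcan: Bystander: green oil can with a long spout, 71 x 92 x 167 mm; origin at the centre of its foot.
- tin: Bystander: round wax tin with a red lid, 67 mm across, 32 mm high; origin at the centre of its underside.

How it is judged:
On the way, in this order (a step that is already met when the one before it is completed fails the run):
1. The hub is fully home on the shaft's shoulder, splines meshed, lever level (horizontal distance between lever and shaft_shoulder below 0.003 m and z of lever in the frame of shaft_shoulder below 0.003 m and angle between lever's own z axis and vertical below 0.07 rad), for 0.2 s.
2. The jaws grip the blank firmly (12 N or more), the lever still fully home (all of step 1 and contact force between back_jaw and blank above 12 N), for 0.2 s.
At the end, for the whole second after the job is handed in: Hub home on the shoulder (within 3 mm in height and of the axis, level within 4 deg), jaws pressing the blank with 12 N or more, blank flat on the bed (4 mm, 4.5 deg), the handle's grip point over 30 mm from the shaft axis on the side away from the blank, lever at rest and released (all of step 2 and y of handle in the frame of vise below -0.03 m and z of blank in the frame of vise below 0.022 m and angle between blank's own z axis and vertical below 0.08 rad and linear speed of lever below 0.01 m/s); the robot touches nothing.
It fails at once if The splines are forced: the lever is pressed against the shaft or vise with more than 40 N while the hub is not yet down (underside more than 4 mm above the shoulder) (contact force between lever and vise above 40 N and z of lever in the frame of shaft_shoulder above 0.004 m).
It fails at once if The blank is crushed: the jaws press it with more than 200 N (contact force between back_jaw and blank above 200 N).
It fails at once if A bystander (cup, oil can, wax tin) is moved by more than 20 mm (distance of any of cup, oilcan, tin from where it was at the start of the episode above 0.02 m).
It also fails if it takes over 72 s, if anything falls off the work surface, if the arm or the gripper's body presses on something with over 40 N, if the wrist force passes 120 N, or if a joint passes its speed limit or range.

## Working session

There is one attempt and no reset: what is moved stays moved. The work goes in short steps, each a Python script; the robot and the scene stay as the last script left them, time stands still between calls to the robot, and variables do not carry over. Pictures are saved under pics/ and viewed, at most 10 in all, crops included, and the job is handed in when it is done.

```bash
ls; mkdir -p pics
python3 - <<'E'
from bench import *
import cv2,numpy as np
for n in("scene","top"):
    d=get_image(n); cv2.imwrite(f"pics/{n}0.png",d["frame"]); np.savez(f"{n}0.npz",**d); print(n,d["camera_matrix"].tolist(),np.round(d["view"],3).tolist(), d.keys())
s=state();print(s)
E
```

```text
pics
scene [[457.2115953562596, 0.0, 282.7728628557617], [0.0, 457.2115953562596, 210.66731477868328], [0.0, 0.0, 1.0]] [[0.771, -0.637, -0.017, -0.301], [0.365, 0.42, 0.831, -0.298], [-0.522, -0.647, 0.556, -0.962], [0.0, 0.0, 0.0, 1.0]] dict_keys(['frame', 'depth', 'camera_matrix', 'view'])
top [[497.71603973116964, 0.0, 276.3918504411464], [0.0, 497.71603973116964, 212.32013528169242], [0.0, 0.0, 1.0]] [[0.014, -1.0, -0.004, 0.115], [0.995, 0.014, 0.097, -0.51], [-0.097, -0.005, 0.995, -1.233], [0.0, 0.0, 0.0, 1.0]] dict_keys(['frame', 'depth', 'camera_matrix', 'view'])
{'time': 0.1, 'joint_pos': array([ 1.09131546e+00,  9.17797207e-02,  1.23173436e+00,  7.02511380e-06,
        1.81982537e+00, -5.67144202e-02]), 'dq': array([-0.00051103, -0.00235916, -0.00201606,  0.00191406,  0.00032586,
       -0.00057434]), 'joint_torque': array([ 2.58410975e-03, -4.47854984e+01, -4.07571065e+01,  7.00620585e-02,
        2.84795609e-02, -9.83430391e-05]), 'ee_pos': array([0.24606135, 0.54694613, 0.22963983]), 'ee_rot': array([-2.34643451e-04,  2.09811612e-01,  9.77741441e-01, -8.41292230e-04]), 'ft_force': array([ 0.57458816,  0.64710298, -0.41300175]), 'moment': array([-0.00988796,  0.04396083, -0.04804814]), 'finger_force': 0.0, 'finger_gap': 0.08785714701369482}
```

View pics/top0.png

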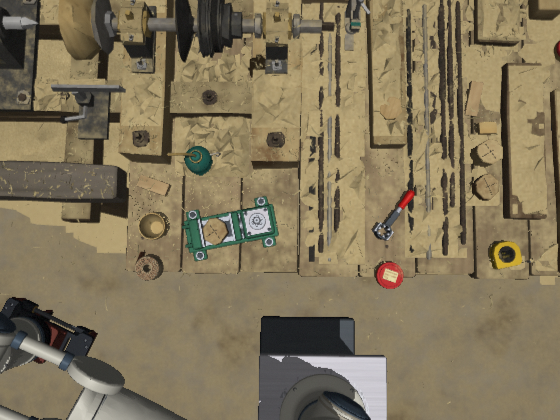

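View pics/scene0.png

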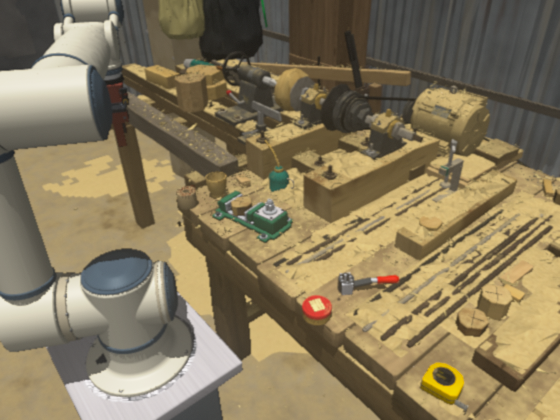

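The top view shows the lever hub at about (382,230), its handle at about (408,194), the vise shaft at (258,221), the blank at (216,230), the tin at (390,275) and the oil can at (197,160).

```bash
cat > h.py <<'E'
from bench import *
import cv2,numpy as np
from scipy.spatial.transform import Rotation as R
def ray(d,px,fish=False):
    K,V=d["camera_matrix"],d["view"]
    x=(px[0]-K[0,2])/K[0,0];y=(px[1]-K[1,2])/K[1,1]
    if fish:
        r=np.hypot(x,y);k=np.sin(r)/r if r>1e-9 else 1;v=np.array([x*k,-y*k,-np.cos(r)])
    else: v=np.array([x,-y,-1.])
    Rm=V[:3,:3];return -Rm.T@V[:3,3],Rm.T@v
def onz(d,px,z,fish=False):
    o,v=ray(d,px,fish);return o+v*(z-o[2])/v[2]
def proj(d,P,fish=False):
    K,V=d["camera_matrix"],d["view"];c=V[:3,:3]@np.asarray(P)+V[:3,3];q=np.array([c[0],-c[1],-c[2]])
    if fish:
        t=np.arctan2(np.hypot(q[0],q[1]),q[2]);u=q[:2]/np.hypot(q[0],q[1])*t
    else:u=q[:2]/q[2]
    return u*K[0,0]+K[:2,2]
def down(a): # tool down; finger closing axis (tool y) at world angle a
    y=np.array([np.cos(a),np.sin(a),0]);z=np.array([0,0,-1.]);x=np.cross(y,z)
    q=R.from_matrix(np.c_[x,y,z]).as_quat();return np.r_[q[3],q[:3]]
def redmask(f):
    hsv=cv2.cvtColor(f,cv2.COLOR_BGR2HSV)
    return (((hsv[...,0]<8)|(hsv[...,0]>172))&(hsv[...,1]>150)&(hsv[...,2]>80)).astype(np.uint8)
def snap(n,name):
    d=get_image(n);cv2.imwrite(f"pics/{name}.png",d["frame"]);np.savez(f"{name}.npz",**d);return d
E
python3 - <<'E'
from h import *
d=dict(np.load("top0.npz"))
for nm,p,z in(("hub",(382,230),.036),("shaft",(258,220),.098),("blank",(216,231),.054),("tin",(390,275),.032)): print(nm,onz(d,p,z).round(3))
n,l,s,c=cv2.connectedComponentsWithStats(redmask(d["frame"]))
for i in range(1,n):
    if s[i,4]>40:print(s[i],c[i],onz(d,c[i],.024).round(3))
H=onz(d,(382,230),.036);S=onz(d,(258,220),.098)
a=R.from_matrix  # noqa
q=state()["ee_rot"];y=R.from_quat([*q[1:],q[0]]).as_matrix()[:,1];print("tool y",y.round(3))
for P,nm in((S,"vise"),(H,"lev")):
    move_to([P[0]-.03,P[1],.25],down(-np.pi/2)); w=snap("wrist","w_"+nm)
    print(state()["time"],np.round(state()["joint_pos"],2),"cam",ray(w,(280,210),True)[0].round(3),w["camera_matrix"][0])
a,b=[cv2.imread(f"pics/w_{n}.png") for n in("vise","lev")]
cv2.imwrite("pics/both.png",np.vstack([a[:,:],b])[:, :] if 0 else cv2.resize(np.hstack([a,b]),(800,300)))
E
```

```text
hub [ 0.466 -0.142  0.036]
shaft [0.482 0.165 0.098]
blank [0.457 0.27  0.054]
tin [ 0.355 -0.162  0.032]
[398 190  17  19 147] [406.42857143 198.78911565] [ 0.547 -0.207  0.024]
[376 262  27  27 393] [388.76590331 275.18320611] [ 0.354 -0.161  0.024]
tool y [ 0.41   0.912 -0.002]
1.8167 [ 0.28 -0.22  1.5   0.    1.87  1.85] cam [0.523 0.165 0.404] [325.1922621    0.         277.23761746]
3.0417 [-0.39 -0.28  1.55  0.    1.88  1.18] cam [ 0.508 -0.142  0.404] [325.1922621    0.         277.23761746]
```

View pics/both.png

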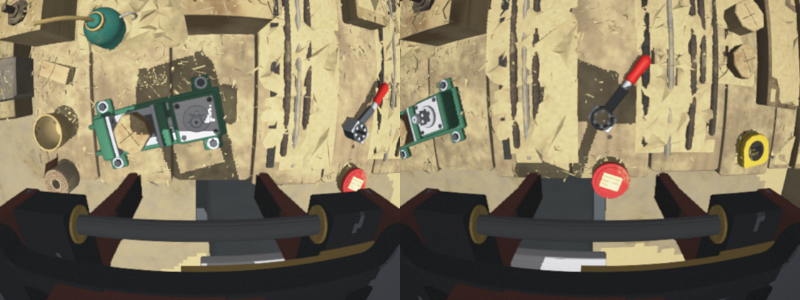

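Run:
```python
from h import *
a=cv2.imread("pics/w_vise.png")[100:240,120:320];b=cv2.imread("pics/w_lev.png")[60:200,250:380]
cv2.imwrite("pics/z.png",np.hstack([cv2.resize(a,None,fx=2.4,fy=2.4,interpolation=2),cv2.resize(b,None,fx=2.4,fy=2.4,interpolation=2)]))
```

```text
(no output)
```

View pics/z.png

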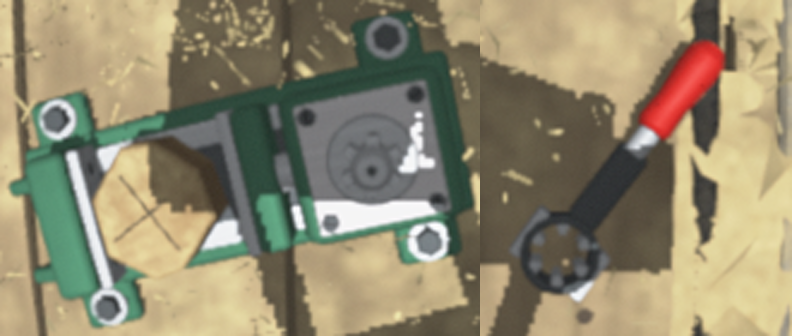

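The left crop shows the shaft nose at wrist pixel (274.6,171.2) and the shoulder disc at about (275,165.8), plus four lug bolts. The right crop shows the hub mouth at about (284.2,165), with the red handle up and to the right.

Run:
```python
from h import *
v=dict(np.load("w_vise.npz"));l=dict(np.load("w_lev.npz"));t=dict(np.load("top0.npz"))
A=lambda x,y:(x/2.4+120,y/2.4+100)
print("nose",onz(v,A(371,171),.098,1),"shoulder",onz(v,A(372,158),.066,1))
b=[onz(v,A(*p),.015,1) for p in((56,118),(108,306),(386,37),(429,242))]
m1=(b[0]+b[1])/2;m2=(b[2]+b[3])/2;u=m1-m2
print("bolts",np.round(b,3).tolist(),"width",np.linalg.norm(b[0]-b[1]),np.linalg.norm(b[2]-b[3]),np.linalg.norm(u)," yaw of +y",np.degrees(np.arctan2(u[1],u[0])))
for i in(0,2):
  e=b[i]-b[i+1];print("x axis",np.degrees(np.arctan2(-e[1],-e[0])),np.degrees(np.arctan2(e[1],e[0])))
B=lambda x,y:((x-480)/2.4+250,y/2.4+60)
hub=onz(l,B(562,252),.036,1);print("hub",hub)
m=redmask(l["frame"]);m[:,360:]=0;m[130:]=0
ys,xs=np.nonzero(m);print(len(xs))
P=np.array([onz(l,p,.024,1)[:2] for p in zip(xs,ys)]);c=P.mean(0);w=np.linalg.svd(P-c,full_matrices=False)[2][0]
print("red c",c,"dist",np.linalg.norm(c-hub[:2]),"ang hub-red",np.degrees(np.arctan2(*(c-hub[:2])[::-1])),"axis",np.degrees(np.arctan2(w[1],w[0])),np.ptp((P-c)@w))
# depth check at hub & handle
for p in(B(545,225),B(690,90)):
  print(l["depth"][int(p[1]),int(p[0])])
```

```text
nose [0.48047402 0.1670428  0.098     ] shoulder [0.48172611 0.16686156 0.066     ]
bolts [[0.5, 0.333, 0.015], [0.397, 0.311, 0.015], [0.536, 0.16, 0.015], [0.432, 0.138, 0.015]] width 0.105480495278778 0.10615853669051808 0.17693838976725973  yaw of +y 101.71473587813729
x axis -167.88277344063215 12.11722655936785
x axis -167.7873827204783 12.212617279521726
hub [ 0.46389052 -0.15014531  0.036     ]
681
red c [ 0.54520382 -0.20866283] dist 0.10018059787014401 ang hub-red -35.74086643620964 axis 143.25711594715804 0.05386460817929151
0.36353073
0.34973946
```

Run:
```python
from h import *
l=dict(np.load("w_lev.npz"));K=l["camera_matrix"]
H=np.array([.464,-.150]);a=np.radians(-36.2);ax=np.array([np.cos(a),np.sin(a)]);ay=np.array([-ax[1],ax[0]])
for sgn in(1,-1):   # bench height where the fingers go down
    r=[]
    for s in np.linspace(.028,.060,9):
        for w in np.linspace(-.013,.013,5):
            p=np.r_[H+ay*s*sgn+ax*w,0.0];u=proj(l,p,1);i,j=int(round(u[1])),int(round(u[0]))
            o,v=ray(l,(j,i),1);f=-(l["view"][:3,:3]@v)[2];r.append((o+v/f*l["depth"][i,j])[2])
    print(sgn,np.round([min(r),np.median(r),max(r)],3))
q=down(a+np.pi/2)
move_to([*H,.10],q);move_l([*H,.013],.12);s=state();print(s["ft_force"],s["ee_pos"])
close();s=state();print("gap",s["finger_gap"],s["finger_force"],s["ft_force"],s["time"])
```

```text
1 [-0.002  0.001  0.011]
-1 [-0.002  0.     0.01 ]
[-0.22868867 -0.26098765 -0.21928149] [ 0.46451568 -0.15023057  0.01383088]
gap 0.041608089586663226 29.999964237213135 [1.36565037 0.38523905 0.6507351 ] 6.8333
```

Run:
```python
from h import *
S=np.array([.481,.167]);a=np.radians(12.1-52)
p=state()["ee_pos"];move_l([p[0],p[1],.16],.2)
move_to([*S,.155],down(a+np.pi/2));hold(.3)
w=snap("wrist","held");s=state();print(s["ee_pos"],s["ft_force"],s["time"],s["finger_gap"])
t=np.array(s["ee_pos"]);u=proj(w,[t[0],t[1],t[2]-.013+.036],1);print("expected mouth px",u)
x,y=u.astype(int);cv2.imwrite("pics/held_z.png",cv2.resize(w["frame"][max(0,y-75):y+75,x-100:x+100],None,fx=4,fy=4,interpolation=2));print(x-100,max(0,y-75))
```

```text
[0.48120179 0.16636843 0.15506385] [ 0.05750064 -0.27528089 -2.27060727] 9.275 0.041439631618671244
expected mouth px [278.93707712 287.8622325 ]
178 212
```

View pics/held_z.png

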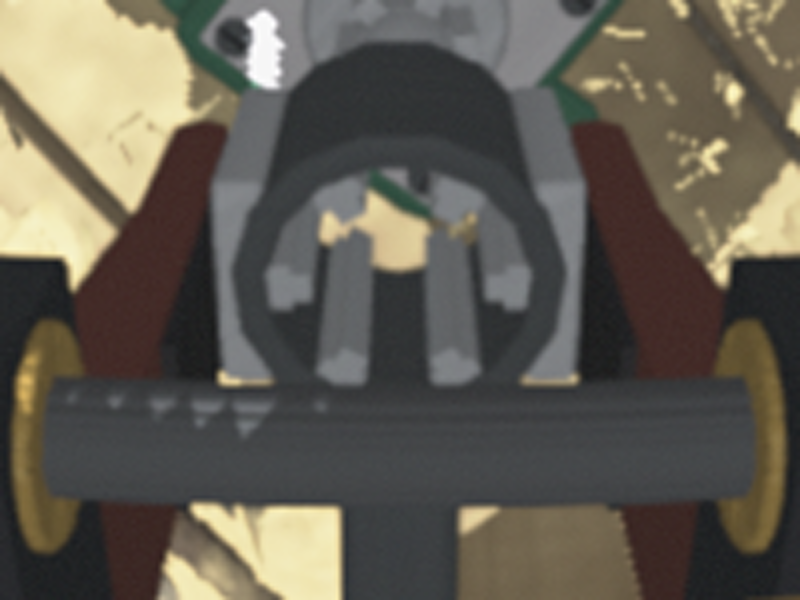

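The wrist view shows the hub held squarely, with its mouth at about px (278,283) against an expected (279,288). So the hub sits about 1 to 2 mm behind the TCP along the arm, and I will compensate before feeling downwards.

```bash
cat >> h.py <<'E'
OFF=.0012
def tcp(S,phi,z): # phi: lever world angle
    return [S[0]+OFF*np.cos(phi),S[1]+OFF*np.sin(phi),z]
E
python3 - <<'E'
from h import *
S=np.array([.481,.167]);a=np.radians(12.1-52)
move_l(tcp(S,a,.118),.1);hold(.2);b=np.mean([state()["ft_force"] for _ in range(5)],0);print("base",b);np.save("base.npy",b)
z=.118
while z>.092:
    z-=.0015;move_l(tcp(S,a,z),.03);s=state();f=s["ft_force"]-b;print(round(z,4),s["ee_pos"].round(4),f.round(1),round(s["time"],2))
    if np.linalg.norm(f)>6:break
E
```

```text
base [ 0.35688273 -0.40748725 -2.50742621]
0.1165 [0.4819 0.1662 0.1166] [ 0.2  0.9 -0.4] 10.24
0.115 [0.4818 0.1662 0.1148] [-0.   0.7 -1.7] 10.49
0.1135 [0.4818 0.1662 0.1133] [ 0.2  1.2 -0.4] 10.74
0.112 [0.4818 0.1662 0.1118] [-0.6  0.  -0.5] 10.99
0.1105 [0.4818 0.1662 0.1103] [-1.1  0.6 -0.3] 11.24
0.109 [0.4818 0.1662 0.1089] [-0.9  1.5 -0.6] 11.49
0.1075 [0.4818 0.1662 0.1074] [-0.4  0.8 -0.3] 11.74
0.106 [0.4818 0.1662 0.1059] [-0.5  0.4 -0.1] 11.99
0.1045 [0.4818 0.1662 0.1043] [-0.4  0.6 -1.1] 12.24
0.103 [0.4818 0.1662 0.1028] [-0.1  0.8 -1.1] 12.49
0.1015 [0.4818 0.1662 0.1014] [-0.3  0.4 -0.1] 12.74
0.1 [0.4818 0.1662 0.0998] [ 0.6  0.4 -2. ] 12.99
0.0985 [0.4819 0.1662 0.0984] [-0.3  1.2 -0.4] 13.24
0.097 [0.4821 0.1662 0.0979] [-3.7 -1.2  4.5] 13.49
0.0955 [0.4822 0.1663 0.0978] [-5.6 -1.6 12.9] 13.74
```

```bash
cat > sweep.py <<'E'
from h import *
S=np.array([.4806,.1668]);b=np.load("base.npy");z=.0968;g=-52.
move_l(tcp(S,np.radians(12.1+g),z),.03)
while g<5:
    a=np.radians(12.1+g);move_l(tcp(S,a,z),.03,orientation=down(a+np.pi/2))
    s=state();f=s["ft_force"]-b;print(g,round(z,4),s["ee_pos"].round(4),f.round(1),round(s["moment"][2],2),round(s["time"],2))
    if s["ee_pos"][2]<.0955:print("mesh");break
    if np.linalg.norm(f)>18:print("stop");break
    if f[2]>9:z+=.0004
    elif f[2]<4:z-=.0006
    if f[2]>3: g+=2.5
E
python3 sweep.py
```

```text
-52.0 0.0968 [0.4819 0.1662 0.0979] [-3.5 -0.3  8.7] -0.01 14.24
-49.5 0.0968 [0.4822 0.1662 0.0979] [-1.8 -0.6  9. ] 0.02 14.49
-47.0 0.0972 [0.4822 0.1663 0.0979] [0.1 0.5 7.5] 0.0 14.74
-44.5 0.0972 [0.4823 0.1663 0.0979] [ 0.2 -0.7  7.4] -0.01 14.99
-42.0 0.0972 [0.4824 0.1663 0.098 ] [-0.7 -0.5  7.8] 0.02 15.24
-39.5 0.0972 [0.4824 0.1663 0.0979] [ 0.5 -0.3  8.2] 0.01 15.49
-37.0 0.0972 [0.4824 0.1663 0.0979] [0.2 0.4 7.7] -0.01 15.74
-34.5 0.0972 [0.4824 0.1664 0.0979] [-0.3 -0.1  8. ] -0.04 15.99
-32.0 0.0972 [0.4824 0.1664 0.0979] [ 1.1 -0.9  8.2] -0.01 16.24
-29.5 0.0972 [0.4824 0.1664 0.0978] [0.5 0.4 7.8] -0.04 16.49
-27.0 0.0972 [0.4824 0.1664 0.0977] [ 1.1 -0.2  7.8] -0.02 16.74
-24.5 0.0972 [0.4824 0.1665 0.0977] [2.  0.1 7.6] 0.0 16.99
-22.0 0.0972 [0.4824 0.1666 0.0975] [ 4.1 -0.6  7.2] -0.02 17.24
-19.5 0.0972 [0.4823 0.1667 0.0974] [4.2 0.4 6.7] -0.01 17.49
-17.0 0.0972 [0.4823 0.167  0.0968] [6.4 1.9 2.6] -0.03 17.74
-17.0 0.0966 [0.4822 0.1673 0.096 ] [6.1 1.7 3.3] 0.0 17.99
-14.5 0.096 [0.4822 0.1673 0.0954] [5.9 2.2 2.6] 0.01 18.24
mesh
```

```bash
cat > down.py <<'E'
from h import *
b=np.load("base.npy");s=state();p=np.array(s["ee_pos"]);c=np.array([.4818,.1668,.096])
while c[2]>.070:
    f=state()["ft_force"]-b
    c[:2]+=np.clip(f[:2]*.0001,-.0005,.0005)
    c[2]-=.0012
    move_l(c,.04);s=state();f=s["ft_force"]-b
    print(c.round(4),s["ee_pos"].round(4),f.round(1),round(s["moment"][2],2),round(s["time"],2))
    if f[2]>12 or np.linalg.norm(f)>20:break
E
python3 down.py
```

```text
[0.4823 0.167  0.0948] [0.4821 0.1676 0.0937] [4.1 3.  1.8] 0.0 18.49
[0.4827 0.1673 0.0936] [0.4822 0.1677 0.0924] [ 3.6  3.3 -0.9] 0.02 18.74
[0.4831 0.1677 0.0924] [0.4823 0.1677 0.0912] [ 1.2  3.1 -1.8] 0.03 18.99
[0.4832 0.168  0.0912] [0.4825 0.1677 0.0905] [-0.3 -0.1 -0.1] 0.0 19.24
[0.4832 0.168  0.09  ] [0.4829 0.1678 0.0898] [-0.5  1.2 -1.2] -0.03 19.49
[0.4831 0.1681 0.0888] [0.483  0.168  0.0887] [-0.3  0.7 -0.6] 0.07 19.74
[0.4831 0.1681 0.0876] [0.483  0.1681 0.0875] [-0.7 -0.1  0.6] 0.07 19.99
[0.483  0.1681 0.0864] [0.4829 0.1681 0.0863] [-0.1  0.2 -0.3] 0.03 20.24
[0.483  0.1682 0.0852] [0.4829 0.1682 0.0851] [-0.7 -0.3 -0.6] -0.07 20.49
[0.4829 0.1681 0.084 ] [0.4829 0.1681 0.0839] [-1.   0.5 -1.2] 0.02 20.74
[0.4828 0.1682 0.0828] [0.4828 0.1682 0.0827] [-0.5 -0.7 -1.5] -0.03 20.99
[0.4828 0.1681 0.0816] [0.4827 0.1681 0.0815] [-0.2  0.1 -0.5] 0.01 21.24
[0.4828 0.1681 0.0804] [0.4827 0.1681 0.0803] [-0.7  0.6 -0.6] -0.01 21.49
[0.4827 0.1682 0.0792] [0.4827 0.1682 0.0791] [ 0.1  1.4 -0.7] -0.01 21.74
[0.4827 0.1683 0.078 ] [0.4828 0.1682 0.079 ] [-5.  -1.3  7.5] 0.01 21.99
[0.4822 0.1682 0.0768] [0.4828 0.1682 0.079 ] [-5.2 -1.  11.4] -0.0 22.24
[0.4817 0.1681 0.0756] [0.4828 0.1682 0.079 ] [-5.2 -1.9 16.2] 0.05 22.49
```

Run:
```python
from h import *
t=dict(np.load("top0.npz"));V=t["view"];K=t["camera_matrix"]
jj,ii=np.meshgrid(range(560),range(420));d=t["depth"]
c=np.stack([(jj-K[0,2])/K[0,0]*d,-(ii-K[1,2])/K[1,1]*d,-d],-1);W=(c-V[:3,3])@V[:3,:3]
for x in np.arange(.55,.75,.02):
    print(round(x,2),[round(float(W[...,2][(abs(W[...,0]-x)<.01)&(abs(W[...,1]-y)<.015)&(d>0)].max(initial=0)),3) for y in np.arange(.0,.32,.03)])
move_l([.4826,.1682,.0788],.03);gripper_open();s=state();p=s["ee_pos"];print(s["ft_force"],s["finger_gap"])
move_l([p[0],p[1],.16],.2)
a=np.radians(-2.4)
move_l([p[0]-.05,p[1]-.0,.24],.3);w=snap("wrist","seat");print(state()["time"])
m=redmask(w["frame"]);n,l,st,cc=cv2.connectedComponentsWithStats(m)
for i in range(1,n):
    if st[i,4]>80:print(st[i],onz(w,cc[i],.09,1).round(4))
```

```text
0.55 [0.019, 0.018, 0.02, 0.02, 0.019, 0.021, 0.019, 0.017, 0.013, 0.011, 0.009]
0.57 [0.024, 0.015, 0.019, 0.018, 0.01, 0.009, 0.014, 0.009, 0.025, 0.012, 0.017]
0.59 [0.02, 0.02, 0.019, 0.007, 0.008, 0.007, 0.01, 0.031, 0.013, 0.015, 0.012]
0.61 [0.021, 0.021, 0.02, 0.008, 0.019, 0.009, 0.02, 0.023, 0.021, 0.025, 0.069]
0.63 [0.02, 0.018, 0.129, 0.135, 0.158, 0.136, 0.135, 0.03, 0.033, 0.03, 0.087]
0.65 [0.02, 0.017, 0.133, 0.131, 0.143, 0.131, 0.133, 0.028, 0.036, 0.057, 0.091]
0.67 [0.017, 0.015, 0.122, 0.141, 0.161, 0.134, 0.135, 0.029, 0.028, 0.029, 0.064]
0.69 [0.021, 0.018, 0.132, 0.132, 0.14, 0.13, 0.129, 0.029, 0.029, 0.025, 0.036]
0.71 [0.024, 0.023, 0.132, 0.143, 0.14, 0.149, 0.139, 0.029, 0.03, 0.024, 0.032]
0.73 [0.031, 0.024, 0.131, 0.145, 0.14, 0.148, 0.143, 0.026, 0.024, 0.023, 0.026]
[ 0.65319676 -0.35232731  1.15535176] 0.08821226011666411
24.6833
[ 20 124  35  47 832] [ 0.3534 -0.099   0.09  ]
[271 339  17  14 199] [0.601  0.1625 0.09  ]
```

View pics/seat.png

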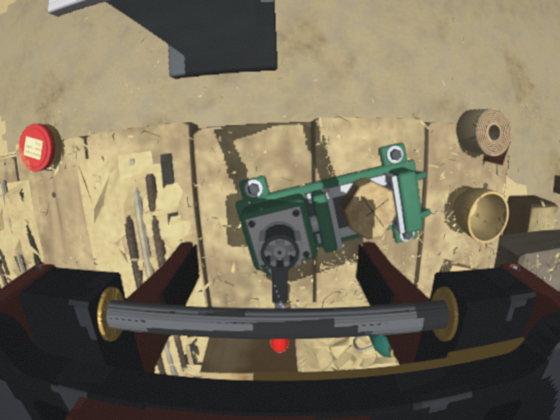

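The lever is seated, with the shaft nose showing in the hub at (280,250), and the arm points along world +x as intended. Now I will close the fingers and push the handle clockwise.

```bash
cat > push.py <<'E'
from h import *
C=np.array([.4816,.1680]);r=.085;Z=.090
def pose(g,off): # pusher centre when lever at world angle g (deg), off = tangential gap of centre
    a=np.radians(g);e=np.array([np.cos(a),np.sin(a)]);n=np.array([-e[1],e[0]])
    return np.r_[C+r*e+off*n,Z],down(a+np.pi/2),n
def turn(g,step,stop,lim,off=.023):
    b=np.load("pb.npy");k=0
    while g>stop:
        g-=step;p,q,n=pose(g,off);move_l(p,.12,orientation=q);s=state();f=s["ft_force"]-b;F=f[:2]@n;k+=1
        if k%4==0 or F>lim-2:print(round(g,2),f.round(1),"F",round(F,2),round(s["time"],2))
        if F>lim or np.linalg.norm(f)>20:break
    return g,F
E
python3 - <<'E'
from push import *
close();p,q,n=pose(-2.4,.036)
move_to([p[0],p[1],.2],q);move_l(p,.15);hold(.2)
b=np.mean([state()["ft_force"] for _ in range(4)],0);np.save("pb.npy",b);print(b,state()["finger_gap"],state()["time"],state()["ee_pos"])
print(turn(-2.4,2.5,12.1-78,5))
E
```

```text
[ 0.74983162 -0.02797311 -0.21222222] 0.00043491374056900086 27.7417 [0.56861348 0.20059309 0.09136968]
-12.4 [-1.   1.2 -0.5] F 0.96 28.78
-19.9 [0.3 3.1 0.5] F 3.07 29.53
-22.4 [-0.   2.1  0.4] F 1.98 29.78
-32.4 [ 0.5  2.4 -0. ] F 2.32 30.78
-42.4 [-0.6  2.1  1. ] F 1.11 31.78
-52.4 [ 0.6  2.5 -0.1] F 2.0 32.78
-62.4 [1.1 1.  0.3] F 1.43 33.78
(-67.4, np.float64(1.2604783726607671))
```

Run:
```python
from push import *
g,F=turn(-67.4,.45,-105,7.5);hold(.3);n=pose(g,0)[2]
b=np.load("pb.npy");print(g,F,np.mean([(state()["ft_force"]-b)[:2]@n for _ in range(3)]),state()["time"])
```

```text
-69.2 [2.  0.3 0.1] F 1.97 35.28
-71.0 [ 1.8  0.9 -0.1] F 2.0 36.28
-72.8 [ 2.2 -0.3  0.2] F 2.01 37.28
-74.6 [ 1.9 -0.6  0.6] F 1.64 38.28
-76.4 [3.1 0.4 0.5] F 3.14 39.28
-78.2 [ 3.7  0.1 -0.6] F 3.64 40.28
-80.0 [ 2.8 -0.5 -0. ] F 2.69 41.28
-81.8 [ 3.5 -1.7 -0.1] F 3.18 42.28
-83.6 [ 2.5 -1.   0. ] F 2.35 43.28
-85.4 [ 2.7 -1.4  0.5] F 2.53 44.28
-87.2 [ 2.6 -2.9 -0.5] F 2.4 45.28
-89.0 [ 1.8 -0.9  0.7] F 1.79 46.28
-90.8 [ 2.5 -1.6  0.2] F 2.53 47.28
-92.6 [ 4.6 -2.1 -0.5] F 4.7 48.28
-94.4 [ 4.1 -2.  -0.3] F 4.28 49.28
-95.75 [ 5.4 -2.1  0. ] F 5.57 50.03
-96.2 [ 6.  -2.2 -1.7] F 6.21 50.28
-96.65 [ 7.1 -1.6 -0.5] F 7.19 50.53
-97.1 [ 7.1 -2.  -2. ] F 7.29 50.78
-97.55 [ 6.6 -1.6 -1.2] F 6.8 51.03
-98.0 [ 8.3 -1.3 -1.4] F 8.44 51.28
-98.0000000000002 8.442183286373728 7.624357343093067 51.5833
```

Run:
```python
from push import *
p,q,n=pose(-98,.045);move_l(p,.1);move_l([p[0],p[1],.2],.25);move_l([.42,.2,.26],.3,orientation=down(-np.pi/2))
w=snap("wrist","end");t=snap("top","endtop")
print(state()["time"])
m=redmask(t["frame"]);nn,l,st,cc=cv2.connectedComponentsWithStats(m)
for i in range(1,nn):
    if st[i,4]>40:
        P=onz(t,cc[i],.09)[:2]-C;a=np.radians(12.1);print(st[i],"vise frame",P@[np.cos(a),np.sin(a)],P@[-np.sin(a),np.cos(a)])
```

```text
54.225
[288 217  22   8 161] vise frame -0.01937175777165493 -0.09811967909750396
[377 262  26  27 398] vise frame -0.18855829482985112 -0.2817021162368767
```

View pics/end.png

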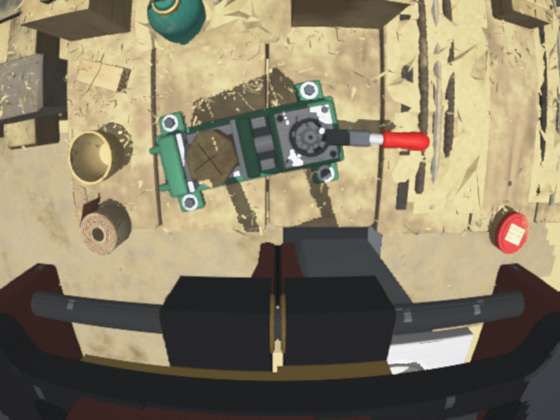

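The lever is home and points away from the blank, with the red handle at (405,141). The jaws are closed on the blank at (212,155), the bystanders are where they were, and the robot is clear.

```bash
python3 -c "
from bench import *
print(job_done())"
```

```text
the job is handed in; nothing more can be done
None
```

I fitted the lever fully home on the splines and swung it clockwise until the jaws gripped the blank (about 44 N, estimated from the push force), leaving it pointing away from the blank; it is released and the job is handed in at about 54 s, though no verdict was returned.

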